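Seat the looper pedal in the tray corner and lock it

ROBOT

A 6-joint arm with a two-finger parallel gripper is mounted at the origin on the work surface. World frame = base frame: x ahead of the robot, y to its left, z up, the work surface at z = 0. Lengths are in m, angles in rad, forces in N, time in s.
With the tool pointing down it reaches from about 0.3 to 0.775 m from the base axis. Payload 14.6 kg.
Tool frame: the origin (TCP) lies midway between the tips of the shut fingers; the grasp point (between the pads) lies 19 mm behind it; z points along the fingers, y is the line along which they close (so a half turn about z gives the same grasp; the last joint's range is limited). The gripper opens to 85 mm and grips with 20 to 120 N. Pads are 22 mm wide; open, the fingers measure 114 mm over their backs; the gripper's body (76 mm by 85 mm) begins 54 mm behind the grasp point. The pads swing forward as they close: fully open they stand 13 mm farther back than shut.
Start: joints at [1.152, 0.3, 1.521, -0, 1.321, -0.067], TCP at [0.19, 0.516, 0.231] pointing down, gripper open.
Joint ranges: [-3.03, 3.03], [-0.79, 2.21], [0.23, 2.52], [-1.04, 4.18], [0, 3.07], [-2.55, 2.55]. Speed limits (rad/s): [2.22, 2.22, 2.57, 3.14, 3.14, 3.14].

INTERFACE

Orientations are given as a unit quaternion [x, y, z, w].
In Python, from cell import readout, optics, hand_in, recognise gives the robot as it stands.
- The arm moves only by the tool carry_out, never from a script. Its arguments are lists of equal length, an entry for each row: "slide": the shift along the tool's x, y, z in mm, a list of three; "spin": the turn about the tool's z in rad; "grip": the finger opening in mm, from 0 to 85.4. A call has 1 to 5 rows; each row shifts and turns the commanded pose from where the row before left it, along the tool's axes as they then stand; what a row does not reach is not made up. A row lasts 1/12 s, in which the tool goes at most 41.7 mm and 7.16 degrees, less where a joint would pass 70% of its speed; a pose out of reach is approached as far as the arm can. A call is refused whole if a number of a shift passes 41.7 or a number of a turn 0.125, either way. A call with a gripper value outside its range is refused whole. The fingers move at their own pace and stop on an object; "newtons" is the grip in N (left out, the last holds). Time passes only in rows, so rows that do not move let the fingers close. It gives the time, the measured TCP pose, the force and the opening at its end, in the units of the state.
- readout.observe(): the state, without advancing time (a new reading comes with each control period).
- optics.capture(name): name is "scene" or "top"; returns a dict with "color" (480x640x3 uint8, blue, green, red), "fx", "fy", "cx", "cy" (pixels), "R" (3x3) and "t" (3): a world point X has camera coordinates R X + t. Camera axes: x right, y down, z forward; pixel columns grow to the right and rows downward; lengths in m; the calibration is good to about 2 mm. A picture is of the moment at which its call begins. There is no depth.
- hand_in(): hands the job in, once; it reports no verdict.
Trained networks look in the newest picture that a camera, given by its name, has taken for a name from the list of things; names that differ only in an ending like _2 or _b are one class to them, and where a whole thing is asked for, a point or a joint stands for the part that bears it (a point fixed in the world has none). Each returns a list of dicts, best first, with "confidence" (0 to 1); they miss things now and then, are a little off and sometimes report something else, mostly with a low value. They report only what shows in the picture. A call takes as long as a camera call.
- recognise(camera, thing): "rect" ([left, top, right, bottom] in pixels, round what is visible of it).
The state is a dict: "time_s": time; "q": joint angles; "qvel": joint speeds; "joint_torque": joint torques, N m; "eef_pos": TCP position; "ee_rot": TCP orientation; "contact_force": force on the tool from outside, world axes, zero at the start; "ft_torque": the same for the moment, N m; "opening": finger opening in m.
Only numpy, scipy, OpenCV 4.12 (cv2) and the standard library are available. Lean on these libraries where they do the work, as an engineer would, in place of code of your own. Each camera call takes 0.05 s, during which the arm holds its last target. There are 200 camera calls.

TASK

Put the silver looper pedal on the plywood pedal tray, upright, and push it square and flush into the corner of the two metal rails, its long side against the long back rail and its end against the short side rail. Then, and not before, swing the steel keeper bar fully round to its stop across the front of the pedal, leaving the pedal flush. Leave everything else on the bench where it is.

Things in the scene. Friction and masses are not known exactly. Their poses are not given: they have to be found in the camera images.
- looper: The loose looper pedal: a bare silver metal box with rounded edges, 60 mm (its x) by 118 mm (its y) by 46 mm high, with one knob and two round footswitches on top, up to 14 mm higher. Origin: centre of its underside; z up. About 0.4 kg; it starts on the bench to the left or right of the tray. Easily gripped across the 60 mm.
- board: Fixed tray: plywood plate 200 (x) by 240 (y) by 10 mm on the bench. Origin: centre of its underside, z up. Aluminium rails, 12 mm wide, stand 12 mm above the plate: the long back rail along the whole +x edge (inner face x = 88 mm), the short side rail along the +y edge from x = 0 to the back rail (inner face y = 108 mm). The seated pedal's origin is at x 58, y 49, z 10 mm.
- corner (a point): The inner corner of the two rails, at the height of the plate's top (10 mm above the bench); its axes are those of the tray. The pedal lies on its -x, -y side.
- keeper (a joint): Angle (rad) of the keeper, a flat steel bar 14 mm wide, 100 mm long, on a vertical pivot on the tray; bar top 13 mm, pivot head 15 mm above the plate. 0: open, pointing along the tray's -x; grows clockwise seen from above to the stop at 1.571: closed, along the tray's +y, its inner edge 3 mm in front of the seated pedal. Turns easily, stays where left.
- pivot (a point): The keeper's pivot axis at the height of the plate's top: x = 18, y = -35 mm in the tray's frame.
- keeper_grip (a point): Point on the axis of the keeper's upright black handle post (16 mm diameter, from the bar up to 55 mm above the plate), 85 mm from the pivot and 35 mm above the plate.
- phaser: The loose purple phaser pedal, 92 (x) by 44 (y) by 40 mm, one large white knob and one footswitch up to 14 mm higher; origin at the centre of its underside. Bystander: leave it where it is.
- pick_holder: Loose yellow plastic pick holder with a steel spring clip, 55 (x) by 80 (y) by 64 mm high; origin at the centre of its underside. Bystander: leave it where it is.
- slide: Loose chrome guitar slide, a tube 25 mm in diameter standing 65 mm high; origin at the centre of its lower end. Bystander: leave it where it is.
- spanner: Loose stainless spanner, 170 mm long along its x, lying flat on the bench; origin on its underside near the middle. Bystander: leave it where it is.
- volume_pedal: Loose small aluminium volume pedal with a rubber treadle and a knob on its +y side, 200 (x) by 85 (y) by about 65 mm high; origin at the centre of its underside. Bystander: leave it where it is.
- mug: Loose blue ceramic mug, 80 mm in diameter, 90 mm high, handle at its +y; origin at the centre of its underside. Bystander: leave it where it is.
- power_brick: Loose black power supply box, 65 (x) by 150 (y) by 34 mm; origin at the centre of its underside. Bystander: leave it where it is.

How it is judged:
On the way, in this order (a step that is already met when the one before it is completed fails the run):
1. the looper pedal rests upright on the tray, square and flush against both rails, while the keeper is still open (x of looper in the frame of corner between -0.0325 and -0.027 m and y of looper in the frame of corner between -0.0615 and -0.056 m and z of looper in the frame of corner between -0.004 and 0.004 m and angle between the x axis of looper and the x axis of board, either way round below 0.035 rad and angle between looper's own z axis and vertical below 0.05 rad and linear speed of looper below 0.02 m/s and value of joint keeper below 1.2 rad), for 0.2 s.
2. the keeper is swung to its stop across the front of the pedal (value of joint keeper above 1.47 rad), for 0.2 s.
At the end, for the whole second after the job is handed in: The looper pedal rests upright and still on the tray plate, its long side within 2.5 mm of the back rail and its end within 2.5 mm of the side rail (measured at its centre), square to the rails within 0.035 rad (2 degrees), and the keeper stands at its closed stop (joint above 1.47 rad) (x of looper in the frame of corner between -0.0325 and -0.027 m and y of looper in the frame of corner between -0.0615 and -0.056 m and z of looper in the frame of corner between -0.004 and 0.004 m and angle between the x axis of looper and the x axis of board, either way round below 0.035 rad and angle between looper's own z axis and vertical below 0.05 rad and linear speed of looper below 0.02 m/s and value of joint keeper above 1.47 rad); the robot touches nothing.
It fails at once if a bystander (phaser, pick holder, slide, spanner, volume pedal, mug, power supply) is moved by more than 30 mm (distance of any of phaser, pick_holder, slide, spanner, volume_pedal, mug, power_brick from where it was at the start of the episode above 0.03 m).
It fails at once if a bystander is knocked over (angle between any of phaser, pick_holder, slide, spanner, volume_pedal, mug, power_brick's own z axis and vertical above 0.5 rad).
It fails at once if the looper pedal is tipped over (more than 0.6 rad) (angle between looper's own z axis and vertical above 0.6 rad).
It also fails if it takes over 67 s, if anything falls off the work surface, if the arm or the gripper's body presses on something with over 40 N, if the wrist force passes 120 N, or if a joint passes its speed limit or range.

## Working session

There is one attempt and no reset: what is moved stays moved. The work goes in short steps, Python scripts to look and compute and a tool call to move; the robot and the scene stay as the last step left them, time stands still between calls to the robot, and variables do not carry over. Pictures are saved under pics/ and viewed, on a budget of 10 in all, crops included, one or two more only if the job needs it, and the job is handed in when it is done.

Besides the shell and the picture viewer there is one more tool, called after "Call:" as a command line: name --pt "numbers of a row" for each row, then --argument value for the rest. carry_out: Moves the arm, as the interface text tells. Its arguments: {"type":"object","properties":{"slide":{"type":"array","items":{"type":"array","items":{"type":"number"}}},"spin":{"type":"array","items":{"type":"number"}},"grip":{"type":"array","items":{"type":"number"}},"newtons":{"type":"number"}},"required":["slide","spin","grip"]}

```bash
mkdir -p pics
python3 - <<'E'
from cell import readout, optics, recognise
import cv2
s=readout.observe(); print(s['time_s'],s['eef_pos'],s['ee_rot'],s['opening'])
for n in("scene","top"):
    c=optics.capture(n); cv2.imwrite(f"pics/{n}0.png",c["color"]); print(n,c["fx"],c["cx"],c["cy"],c["R"],c["t"])
    for k in("looper","board","keeper","keeper_grip"):
        print(k,[(d["rect"],d["confidence"]) for d in recognise(n,k)[:2]])
E
```

```text
0.0 [0.18943006 0.51609956 0.23069743] [ 1.74998175e-01  9.84568581e-01 -5.73493029e-04 -1.38332157e-04] 0.08574453207849514
scene 543.8720400880171 325.15748867230894 250.25886910829036 [[-0.82115269  0.57050635 -0.01519105]
 [ 0.38661825  0.53650126 -0.75012848]
 [-0.41980304 -0.62184315 -0.66111762]] [ 0.48634941 -0.18593365  1.3490143 ]
looper [([262.3, 155.6, 293.5, 195.6], 0.74)]
board [([266.7, 213.9, 405.9, 314.9], 0.75), ([313.7, 225.3, 367.2, 249.5], 0.52)]
keeper [([312.7, 224.6, 366.4, 248.8], 0.98), ([268.7, 213.9, 407.1, 313.2], 0.42)]
keeper_grip [([315.5, 225.8, 366.8, 248.4], 0.58)]
top 553.1132480703585 322.6794870318869 239.26710712311854 [[-0.00881969 -0.99995024 -0.00466239]
 [-0.98602689  0.00947235 -0.16631671]
 [ 0.1663526   0.00313039 -0.98606136]] [0.02194237 0.57873806 1.17641602]
looper [([448.1, 248.6, 510.3, 296.1], 0.64)]
board [([281.2, 198.0, 397.2, 304.5], 0.86)]
keeper [([331.7, 240.4, 358.6, 288.8], 0.54)]
keeper_grip [([333.5, 245.7, 358.1, 287.8], 0.53)]
```

View pics/top0.png

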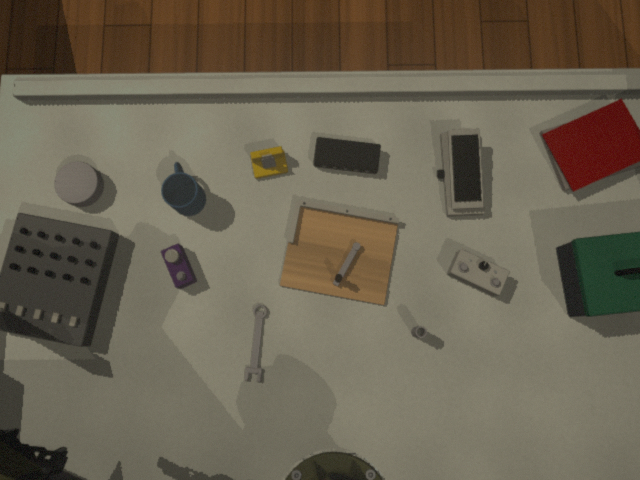

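View pics/scene0.png

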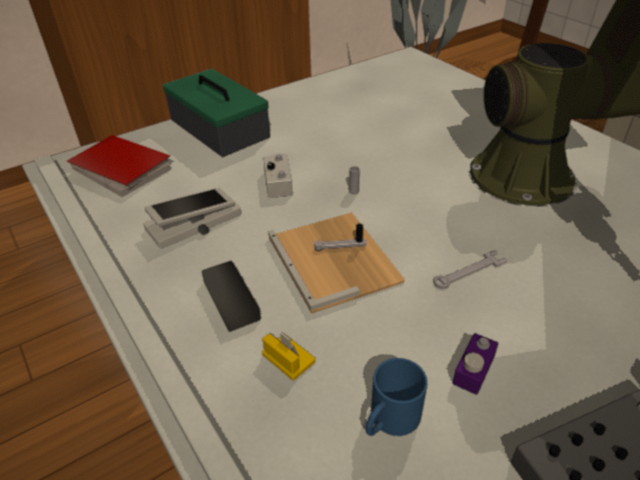

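Run:
```python
import cv2,numpy as np
a=cv2.imread("pics/top0.png")[190:310,275:520]
a=cv2.convertScaleAbs(a,alpha=1.4)
a=cv2.resize(a,(784,384),interpolation=cv2.INTER_CUBIC)
for x in range(280,520,20):
    u=int((x-275)*3.2); cv2.putText(a,str(x),(u-10,10),0,.35,(0,0,255)); cv2.line(a,(u,12),(u,18),(0,0,255))
for y in range(200,310,20):
    v=int((y-190)*3.2); cv2.putText(a,str(y),(0,v+4),0,.35,(0,0,255)); cv2.line(a,(24,v),(30,v),(0,0,255))
cv2.imwrite("pics/c1.png",a)
```

```text
(no output)
```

View pics/c1.png

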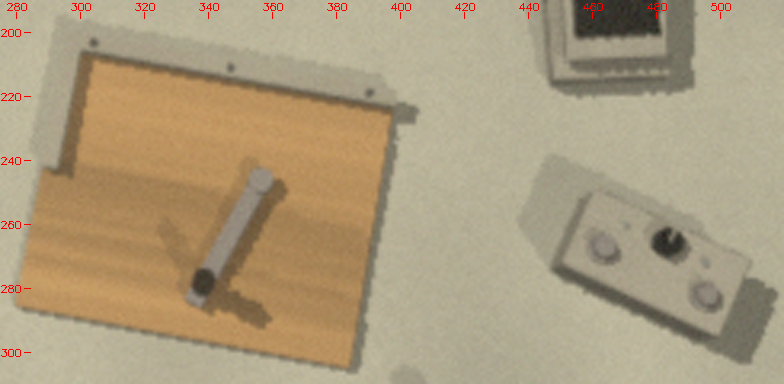

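```bash
cat > h.py <<'E'
import numpy as np
from scipy.optimize import least_squares
def ray(c,u,v,z):
    d=c["R"].T@np.array([(u-c["cx"])/c["fx"],(v-c["cy"])/c["fy"],1]); C=-c["R"].T@c["t"]
    return C+d*(z-C[2])/d[2]
def proj(c,X):
    p=X@c["R"].T+c["t"]; return np.c_[c["fx"]*p[:,0]/p[:,2]+c["cx"],c["fy"]*p[:,1]/p[:,2]+c["cy"]]
def place(p,L):  # p=(x,y,yaw)
    c,s=np.cos(p[2]),np.sin(p[2]); L=np.asarray(L,float)
    return np.c_[p[0]+c*L[:,0]-s*L[:,1],p[1]+s*L[:,0]+c*L[:,1],L[:,2]]
def fit(c,L,px,p0):
    r=least_squares(lambda p:(proj(c,place(p,L))-px).ravel(),p0,x_scale=[.01,.01,.1])
    return r.x,np.round(r.fun.reshape(-1,2),1)
E
python3 - <<'E'
from cell import optics
from h import *
c=optics.capture("top")
px=lambda a:np.array(a)/3.2+[275,190]
b,r=fit(c,[[-.1,.12,.01],[-.1,-.12,.01],[.088,-.12,.01],[.088,.108,.01]],px([[15,306],[352,370],[391,110],[84,56]]),[.45,0,0]); print("board",b,r.tolist())
l,r=fit(c,[[.03,.059,.046],[.03,-.059,.046],[-.03,-.059,.046],[-.03,.059,.046]],px([[592,186],[752,262],[720,339],[554,266]]),[.4,-.3,-.4]); print("looper",l,r.tolist())
for n,(u,v),z in(("pivot",(262,180),.025),("end",(193,302),.023),("post",(204,281),.065)):
    print(n,ray(c,*px([u,v]),z))
print("pivot pred",place(b,[[.018,-.035,.01],[.058,.049,.01],[.018-.085,-.035,.045]]))
for n,u,v,h in(("slide",419,331,.065),):print(n,ray(c,u,v,h))
E
```

```text
board [ 0.55461114 -0.02215823 -0.19121864] [[-0.0, 0.5], [-0.2, -0.1], [1.0, 0.1], [-0.7, -0.5]]
looper [ 0.50278955 -0.32674254 -0.45224512] [[0.0, 0.5], [-0.4, -0.5], [-0.8, 0.2], [1.2, -0.1]]
pivot [ 0.5661941  -0.06018858  0.025     ]
end [ 0.48092039 -0.01058459  0.023     ]
post [ 0.49142073 -0.01738746  0.065     ]
pivot pred [[ 0.56563112 -0.0599413   0.01      ]
 [ 0.62086672  0.01492545  0.01      ]
 [ 0.48218039 -0.04378658  0.045     ]]
slide [ 0.37665503 -0.18620428  0.065     ]
```

```bash
cat >> h.py <<'E'
from scipy.spatial.transform import Rotation as Ro
def plan(s,X,tyaw,n):
    """n rows from state s to world TCP X with tool-y yaw tyaw (deg, world)"""
    M=Ro.from_quat(s["ee_rot"]).as_matrix(); y0=np.arctan2(M[1,1],M[0,1])
    dy=(np.radians(tyaw)-y0+np.pi)%(2*np.pi)-np.pi
    d=(np.asarray(X)-s["eef_pos"])/n
    print("t",round(s["time_s"],2),"pos",np.round(s["eef_pos"],4),"yaw",round(np.degrees(y0),2),"F",np.round(s["contact_force"],1),"op",round(s["opening"]*1e3,1),"tilt",round(np.degrees(np.arccos(-M[2,2])),2))
    for k in range(n):
        a=y0+dy*(k)/n; ty=np.array([np.cos(a),np.sin(a),0]); tz=np.array([0,0,-1]); tx=np.cross(ty,tz)
        print([round(1e3*v@d,1) for v in(tx,ty,tz)],round(-dy/n,4))
E
python3 - <<'E'
from cell import readout
from h import *
plan(readout.observe(),[.503,-.327,.2],-25.9,25)
E
```

```text
t 0.55 pos [0.1895 0.5163 0.2313] yaw 69.84 F [-0.2 -0.1 -0.7] op 85.1 tilt 0.0
[np.float64(-23.4), np.float64(-27.3), np.float64(1.3)] 0.0668
[np.float64(-25.2), np.float64(-25.7), np.float64(1.3)] 0.0668
[np.float64(-26.8), np.float64(-24.0), np.float64(1.3)] 0.0668
[np.float64(-28.4), np.float64(-22.1), np.float64(1.3)] 0.0668
[np.float64(-29.8), np.float64(-20.2), np.float64(1.3)] 0.0668
[np.float64(-31.1), np.float64(-18.2), np.float64(1.3)] 0.0668
[np.float64(-32.2), np.float64(-16.0), np.float64(1.3)] 0.0668
[np.float64(-33.2), np.float64(-13.9), np.float64(1.3)] 0.0668
[np.float64(-34.1), np.float64(-11.6), np.float64(1.3)] 0.0668
[np.float64(-34.8), np.float64(-9.3), np.float64(1.3)] 0.0668
[np.float64(-35.3), np.float64(-7.0), np.float64(1.3)] 0.0668
[np.float64(-35.7), np.float64(-4.6), np.float64(1.3)] 0.0668
[np.float64(-35.9), np.float64(-2.2), np.float64(1.3)] 0.0668
[np.float64(-36.0), np.float64(0.2), np.float64(1.3)] 0.0668
[np.float64(-35.9), np.float64(2.6), np.float64(1.3)] 0.0668
[np.float64(-35.6), np.float64(5.0), np.float64(1.3)] 0.0668
[np.float64(-35.2), np.float64(7.4), np.float64(1.3)] 0.0668
[np.float64(-34.7), np.float64(9.7), np.float64(1.3)] 0.0668
[np.float64(-33.9), np.float64(12.0), np.float64(1.3)] 0.0668
[np.float64(-33.0), np.float64(14.2), np.float64(1.3)] 0.0668
[np.float64(-32.0), np.float64(16.4), np.float64(1.3)] 0.0668
[np.float64(-30.9), np.float64(18.5), np.float64(1.3)] 0.0668
[np.float64(-29.5), np.float64(20.5), np.float64(1.3)] 0.0668
[np.float64(-28.1), np.float64(22.5), np.float64(1.3)] 0.0668
[np.float64(-26.5), np.float64(24.3), np.float64(1.3)] 0.0668
```

Call:
carry_out --pt "-23 -27 1" --pt "-25 -26 1" --pt "-27 -24 1" --pt "-28 -22 1" --pt "-30 -20 1" --spin '[0.067,0.067,0.067,0.067,0.067]' --grip '[85,85,85,85,85]'

```text
time_s: 0.97
eef_pos: [0.2519, 0.3466, 0.2262]
ee_rot: [0.338, 0.941, 0.0, 0.0]
contact_force: [1.8, 0.3, -0.4]
opening: 0.0849
```

Call:
carry_out --pt "-31 -18 1" --pt "-32 -16 1" --pt "-33 -14 1" --pt "-34 -12 1" --pt "-35 -9 1" --spin '[0.067,0.067,0.067,0.067,0.067]' --grip '[85,85,85,85,85]'

```text
time_s: 1.38
eef_pos: [0.3141, 0.178, 0.2215]
ee_rot: [0.49, 0.872, 0.0, 0.0]
contact_force: [1.0, 0.6, 0.0]
opening: 0.085
```

Call:
carry_out --pt "-35 -7 1" --pt "-36 -5 1" --pt "-36 -2 1" --pt "-36 0 1" --pt "-36 3 1" --spin '[0.067,0.067,0.067,0.067,0.067]' --grip '[85,85,85,85,85]'

```text
time_s: 1.8
eef_pos: [0.3766, 0.0087, 0.2166]
ee_rot: [0.629, 0.777, 0.0, 0.0]
contact_force: [0.4, 1.0, 0.2]
opening: 0.0852
```

Call:
carry_out --pt "-36 5 1" --pt "-35 7 1" --pt "-35 10 1" --pt "-34 12 1" --pt "-33 14 1" --spin '[0.067,0.067,0.067,0.067,0.067]' --grip '[85,85,85,85,85]'

```text
time_s: 2.22
eef_pos: [0.4387, -0.1608, 0.2113]
ee_rot: [0.75, 0.662, 0.0, 0.0]
contact_force: [0.5, 0.4, -0.3]
opening: 0.0848
```

Call:
carry_out --pt "-32 16 1" --pt "-31 18 1" --pt "-30 20 1" --pt "-28 22 1" --pt "-26 24 1" --spin '[0.067,0.067,0.067,0.067,0.067]' --grip '[85,85,85,85,85]'

```text
time_s: 2.63
eef_pos: [0.4987, -0.329, 0.2061]
ee_rot: [0.85, 0.527, 0.0, 0.0]
contact_force: [0.4, -0.2, 0.6]
opening: 0.0849
```

Call:
carry_out --pt "0 0 0" --pt "0 0 0" --spin '[0,0]' --grip '[85,85]'

```text
time_s: 2.8
eef_pos: [0.4982, -0.3282, 0.2052]
ee_rot: [0.849, 0.528, -0.0, -0.001]
contact_force: [0.7, 0.6, 0.1]
opening: 0.0851
```

Run:
```python
from cell import readout
from h import *
plan(readout.observe(),[.503,-.327,.014],-25.9,6)
```

```text
t 2.8 pos [ 0.4982 -0.3282  0.2052] yaw -26.22 F [0.7 0.6 0.1] op 85.1 tilt 0.09
[np.float64(0.5), np.float64(0.6), np.float64(31.9)] -0.0009
[np.float64(0.5), np.float64(0.6), np.float64(31.9)] -0.0009
[np.float64(0.5), np.float64(0.6), np.float64(31.9)] -0.0009
[np.float64(0.5), np.float64(0.6), np.float64(31.9)] -0.0009
[np.float64(0.5), np.float64(0.6), np.float64(31.9)] -0.0009
[np.float64(0.5), np.float64(0.6), np.float64(31.9)] -0.0009
```

Call:
carry_out --pt "3 4 31" --pt "0 0 32" --pt "0 0 32" --pt "0 0 25" --pt "0 0 0" --spin '[-0.005,0,0,0,0]' --grip '[85,85,85,85,85]'

```text
time_s: 3.22
eef_pos: [0.5014, -0.3237, 0.0817]
ee_rot: [0.847, 0.532, -0.001, -0.004]
contact_force: [-0.6, 0.2, -0.6]
opening: 0.0849
```

Call:
carry_out --pt "0 0 20" --pt "0 0 20" --pt "0 0 15" --pt "0 0 12" --pt "0 0 4" --spin '[0,0,0,0,0]' --grip '[85,85,85,85,85]'

```text
time_s: 3.63
eef_pos: [0.5033, -0.3256, 0.0151]
ee_rot: [0.847, 0.531, -0.0, -0.0]
contact_force: [-0.3, -0.0, 0.0]
opening: 0.0847
```

Call:
carry_out --pt "0 0 0" --pt "0 0 0" --pt "0 0 0" --pt "0 0 0" --pt "0 0 0" --spin '[0,0,0,0,0]' --grip '[50,50,50,50,50]' --newtons 40

```text
time_s: 4.05
eef_pos: [0.5042, -0.3266, 0.0171]
ee_rot: [0.847, 0.531, 0.001, 0.001]
contact_force: [1.2, 0.3, 7.5]
opening: 0.0593
```

Call:
carry_out --pt "0 0 0" --pt "0 0 0" --pt "0 0 0" --pt "0 0 0" --pt "0 0 0" --spin '[0,0,0,0,0]' --grip '[50,50,50,50,50]'

```text
time_s: 4.47
eef_pos: [0.5043, -0.3266, 0.0171]
ee_rot: [0.847, 0.531, 0.001, 0.001]
contact_force: [1.0, 0.9, 7.5]
opening: 0.0594
```

Call:
carry_out --pt "0 0 -15" --pt "0 0 -30" --pt "0 0 -30" --pt "0 0 -15" --pt "0 0 0" --spin '[0,0,0,0,0]' --grip '[50,50,50,50,50]'

```text
time_s: 4.88
eef_pos: [0.5046, -0.327, 0.1094]
ee_rot: [0.847, 0.531, 0.001, 0.003]
contact_force: [0.1, -0.3, -3.4]
opening: 0.0591
```

Run:
```python
from cell import readout,optics
from h import *
import cv2
b=[.5546,-.0222,-.1912]
T=place(b,[[.046,.037,0]])[0]; T[2]=.105; print(T)
plan(readout.observe(),T,-10.96,15)
```

```text
[0.60679311 0.00538404 0.105     ]
t 4.88 pos [ 0.5046 -0.327   0.1094] yaw -25.84 F [ 0.1 -0.3 -3.4] op 59.1 tilt 0.35
[np.float64(22.9), np.float64(-3.5), np.float64(0.3)] -0.0173
[np.float64(23.0), np.float64(-3.1), np.float64(0.3)] -0.0173
[np.float64(23.0), np.float64(-2.7), np.float64(0.3)] -0.0173
[np.float64(23.1), np.float64(-2.3), np.float64(0.3)] -0.0173
[np.float64(23.1), np.float64(-1.9), np.float64(0.3)] -0.0173
[np.float64(23.1), np.float64(-1.5), np.float64(0.3)] -0.0173
[np.float64(23.2), np.float64(-1.1), np.float64(0.3)] -0.0173
[np.float64(23.2), np.float64(-0.7), np.float64(0.3)] -0.0173
[np.float64(23.2), np.float64(-0.3), np.float64(0.3)] -0.0173
[np.float64(23.2), np.float64(0.1), np.float64(0.3)] -0.0173
[np.float64(23.2), np.float64(0.5), np.float64(0.3)] -0.0173
[np.float64(23.2), np.float64(0.9), np.float64(0.3)] -0.0173
[np.float64(23.1), np.float64(1.3), np.float64(0.3)] -0.0173
[np.float64(23.1), np.float64(1.7), np.float64(0.3)] -0.0173
[np.float64(23.1), np.float64(2.1), np.float64(0.3)] -0.0173
```

Call:
carry_out --pt "23 -4 0" --pt "23 -3 0" --pt "23 -3 0" --pt "23 -2 0" --pt "23 -2 0" --spin '[-0.017,-0.017,-0.017,-0.017,-0.017]' --grip '[50,50,50,50,50]'

```text
time_s: 5.3
eef_pos: [0.5367, -0.214, 0.1038]
ee_rot: [0.824, 0.567, -0.001, -0.001]
contact_force: [0.7, -0.5, -2.9]
opening: 0.059
```

Call:
carry_out --pt "23 -2 0" --pt "23 -1 0" --pt "23 -1 0" --pt "23 0 0" --pt "23 0 0" --spin '[-0.017,-0.017,-0.017,-0.017,-0.017]' --grip '[50,50,50,50,50]'

```text
time_s: 5.72
eef_pos: [0.5705, -0.104, 0.1038]
ee_rot: [0.799, 0.601, -0.001, -0.001]
contact_force: [0.9, -0.4, -4.0]
opening: 0.0598
```

Call:
carry_out --pt "23 1 0" --pt "23 1 0" --pt "23 1 0" --pt "23 2 0" --pt "23 2 0" --spin '[-0.017,-0.017,-0.017,-0.017,-0.017]' --grip '[50,50,50,50,50]'

```text
time_s: 6.13
eef_pos: [0.6053, 0.0057, 0.1037]
ee_rot: [0.773, 0.635, -0.001, -0.001]
contact_force: [1.3, -0.4, -3.7]
opening: 0.0594
```

Call:
carry_out --pt "0 0 0" --pt "0 0 0" --pt "0 0 0" --spin '[0,0,0]' --grip '[50,50,50]'

```text
time_s: 6.38
eef_pos: [0.6052, 0.0042, 0.1042]
ee_rot: [0.773, 0.634, -0.001, -0.0]
contact_force: [-0.3, 0.4, -3.7]
opening: 0.0594
```

```bash
cat > crop.py <<'E'
import cv2,sys
from cell import optics
def crop(name,cam,x0,y0,w,h,k):
    c=optics.capture(cam); a=cv2.convertScaleAbs(c["color"][y0:y0+h,x0:x0+w],alpha=1.3)
    a=cv2.resize(a,None,fx=k,fy=k,interpolation=cv2.INTER_CUBIC)
    for x in range((x0//20+1)*20,x0+w,20): cv2.putText(a,str(x),(int((x-x0)*k)-10,10),0,.35,(0,0,255)); cv2.line(a,(int((x-x0)*k),12),(int((x-x0)*k),18),(0,0,255))
    for y in range((y0//20+1)*20,y0+h,20): cv2.putText(a,str(y),(0,int((y-y0)*k)+4),0,.35,(0,0,255))
    cv2.imwrite(f"pics/{name}.png",a); return c
E
python3 - <<'E'
from cell import readout
from h import *
from crop import crop
b=[.5546,-.0222,-.1912]
T=place(b,[[.046,.037,0]])[0]; T[2]=.030
plan(readout.observe(),T,-10.96,4)
crop("carry","scene",230,140,200,190,3.15)
E
```

```text
t 6.38 pos [0.6052 0.0042 0.1042] yaw -11.24 F [-0.3  0.4 -3.7] op 59.4 tilt 0.1
[np.float64(0.4), np.float64(0.3), np.float64(18.6)] -0.0012
[np.float64(0.4), np.float64(0.3), np.float64(18.6)] -0.0012
[np.float64(0.4), np.float64(0.3), np.float64(18.6)] -0.0012
[np.float64(0.4), np.float64(0.3), np.float64(18.6)] -0.0012
```

View pics/carry.png

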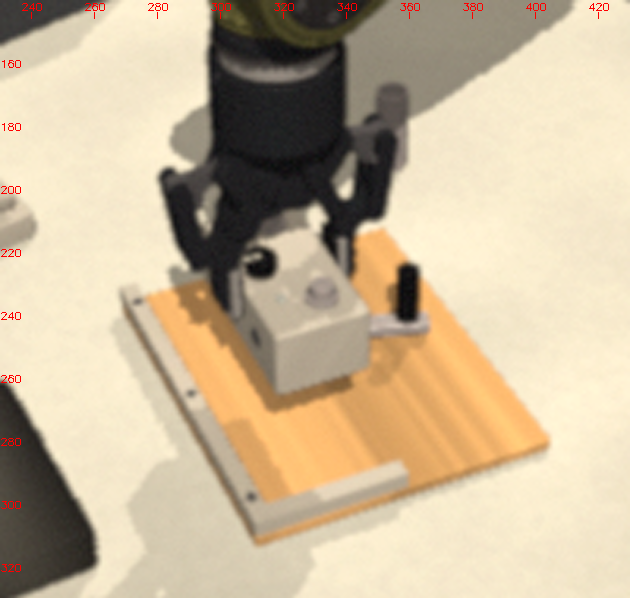

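Call:
carry_out --pt "1 1 25" --pt "0 0 25" --pt "0 0 15" --pt "0 0 9" --pt "0 0 0" --spin '[-0.005,0,0,0,0]' --grip '[50,50,50,50,50]'

```text
time_s: 6.85
eef_pos: [0.6059, 0.0047, 0.0293]
ee_rot: [0.772, 0.636, -0.001, -0.001]
contact_force: [-0.8, 0.3, -4.0]
opening: 0.0596
```

Call:
carry_out --pt "0 0 1" --pt "0 0 1" --pt "0 0 0" --spin '[0,0,0]' --grip '[50,50,50]'

```text
time_s: 7.1
eef_pos: [0.6075, 0.0052, 0.0303]
ee_rot: [0.771, 0.636, 0.001, 0.001]
contact_force: [-0.2, -0.7, -3.7]
opening: 0.0596
```

Call:
carry_out --pt "0 0 1" --pt "0 0 0" --spin '[0,0]' --grip '[50,50]'

```text
time_s: 7.27
eef_pos: [0.6072, 0.0054, 0.0288]
ee_rot: [0.771, 0.636, 0.0, 0.0]
contact_force: [0.1, 0.0, -3.6]
opening: 0.0593
```

Call:
carry_out --pt "0 0 1" --pt "0 0 0" --spin '[0,0]' --grip '[50,50]'

```text
time_s: 7.43
eef_pos: [0.6069, 0.0054, 0.0273]
ee_rot: [0.771, 0.636, 0.0, 0.0]
contact_force: [-0.5, -0.1, -4.0]
opening: 0.0593
```

Call:
carry_out --pt "0 0 1" --pt "0 0 0" --spin '[0,0]' --grip '[50,50]'

```text
time_s: 7.6
eef_pos: [0.607, 0.0054, 0.0271]
ee_rot: [0.771, 0.636, 0.0, 0.0]
contact_force: [-6.1, 0.3, 5.9]
opening: 0.0593
```

Call:
carry_out --pt "0 0 -0.8" --pt "0 3 0" --pt "0 3 0" --pt "0 2 0" --pt "0 0 0" --spin '[0,0,0,0,0]' --grip '[50,50,50,50,50]'

```text
time_s: 8.02
eef_pos: [0.6154, 0.0037, 0.0271]
ee_rot: [0.771, 0.636, 0.0, 0.0]
contact_force: [1.8, -0.8, -0.9]
opening: 0.0594
```

Call:
carry_out --pt "0 1.5 0" --pt "0 0 0" --spin '[0,0]' --grip '[50,50]'

```text
time_s: 8.18
eef_pos: [0.6165, 0.0035, 0.0271]
ee_rot: [0.771, 0.636, 0.0, 0.0]
contact_force: [-0.2, 0.1, 0.6]
opening: 0.0592
```

Call:
carry_out --pt "0 1.5 0" --pt "0 0 0" --spin '[0,0]' --grip '[50,50]'

```text
time_s: 8.35
eef_pos: [0.6179, 0.0033, 0.0271]
ee_rot: [0.771, 0.636, 0.0, 0.0]
contact_force: [-0.3, 0.9, 0.0]
opening: 0.0599
```

Call:
carry_out --pt "0 1 0" --pt "0 0 0" --spin '[0,0]' --grip '[50,50]'

```text
time_s: 8.52
eef_pos: [0.6188, 0.0031, 0.0271]
ee_rot: [0.771, 0.636, 0.0, -0.0]
contact_force: [-2.2, 0.4, 0.4]
opening: 0.0591
```

Call:
carry_out --pt "0 1 0" --pt "0 0 0" --spin '[0,0]' --grip '[50,50]'

```text
time_s: 8.68
eef_pos: [0.6198, 0.0029, 0.0271]
ee_rot: [0.771, 0.636, 0.0, 0.0]
contact_force: [-1.8, 1.3, 1.3]
opening: 0.0594
```

Call:
carry_out --pt "0 1 0" --pt "0 0 0" --spin '[0,0]' --grip '[50,50]'

```text
time_s: 8.85
eef_pos: [0.6208, 0.0027, 0.0271]
ee_rot: [0.771, 0.636, 0.0, 0.0]
contact_force: [-2.3, -0.4, 1.5]
opening: 0.0596
```

Call:
carry_out --pt "0 1 0" --pt "0 0 0" --spin '[0,0]' --grip '[50,50]'

```text
time_s: 9.02
eef_pos: [0.6215, 0.0026, 0.0272]
ee_rot: [0.771, 0.636, -0.0, -0.0]
contact_force: [-7.2, 0.6, 5.5]
opening: 0.0593
```

Call:
carry_out --pt "0 0.5 -0.5" --pt "0 0 0" --spin '[0,0]' --grip '[50,50]'

```text
time_s: 9.18
eef_pos: [0.6215, 0.0026, 0.0272]
ee_rot: [0.771, 0.636, -0.001, -0.001]
contact_force: [-8.2, 1.7, 2.5]
opening: 0.0593
```

Call:
carry_out --pt "3 0 0" --pt "2 0 0" --pt "2 0 0" --pt "0 0 0" --spin '[0,0,0,0]' --grip '[50,50,50,50]'

```text
time_s: 9.52
eef_pos: [0.6226, 0.0085, 0.0272]
ee_rot: [0.772, 0.636, -0.001, -0.0]
contact_force: [-9.4, -5.8, 3.6]
opening: 0.0592
```

Call:
carry_out --pt "1.5 0 0" --pt "0 0 0" --spin '[0,0]' --grip '[50,50]'

```text
time_s: 9.68
eef_pos: [0.6229, 0.0098, 0.0272]
ee_rot: [0.772, 0.636, -0.001, -0.0]
contact_force: [-10.0, -5.0, 3.9]
opening: 0.0591
```

Call:
carry_out --pt "1.5 0 0" --pt "0 0 0" --spin '[0,0]' --grip '[50,50]'

```text
time_s: 9.85
eef_pos: [0.6232, 0.0112, 0.0272]
ee_rot: [0.772, 0.636, -0.001, -0.0]
contact_force: [-10.1, -6.3, 5.0]
opening: 0.0591
```

Call:
carry_out --pt "1.5 0 0" --pt "0 0 0" --spin '[0,0]' --grip '[50,50]'

```text
time_s: 10.02
eef_pos: [0.6234, 0.0127, 0.0272]
ee_rot: [0.772, 0.636, -0.001, -0.0]
contact_force: [-9.9, -7.0, 4.7]
opening: 0.0591
```

Call:
carry_out --pt "1.5 0 0" --pt "0 0 0" --spin '[0,0]' --grip '[50,50]'

```text
time_s: 10.18
eef_pos: [0.6237, 0.0141, 0.0272]
ee_rot: [0.772, 0.636, -0.001, -0.0]
contact_force: [-11.0, -7.2, 4.5]
opening: 0.0593
```

Call:
carry_out --pt "1 0 0" --pt "0 0 0" --spin '[0,0]' --grip '[50,50]'

```text
time_s: 10.35
eef_pos: [0.6239, 0.0151, 0.0272]
ee_rot: [0.772, 0.636, -0.001, -0.0]
contact_force: [-11.2, -7.1, 4.9]
opening: 0.0591
```

Call:
carry_out --pt "1 0 0" --pt "0 0 0" --spin '[0,0]' --grip '[50,50]'

```text
time_s: 10.52
eef_pos: [0.6241, 0.016, 0.0272]
ee_rot: [0.772, 0.636, -0.001, -0.0]
contact_force: [-10.7, -7.6, 4.5]
opening: 0.0594
```

Call:
carry_out --pt "1 0 0" --pt "0 0 0" --spin '[0,0]' --grip '[50,50]'

```text
time_s: 10.68
eef_pos: [0.6243, 0.017, 0.0272]
ee_rot: [0.772, 0.636, -0.002, -0.0]
contact_force: [-10.6, -8.4, 4.2]
opening: 0.0591
```

Call:
carry_out --pt "1 0 0" --pt "0 0 0" --spin '[0,0]' --grip '[50,50]'

```text
time_s: 10.85
eef_pos: [0.6243, 0.017, 0.0272]
ee_rot: [0.772, 0.636, -0.002, -0.0]
contact_force: [-13.2, -14.6, 6.6]
opening: 0.0591
```

Call:
carry_out --pt "1 0 0" --pt "0 0 0" --spin '[0,0]' --grip '[50,50]'

```text
time_s: 11.02
eef_pos: [0.6243, 0.0171, 0.0273]
ee_rot: [0.772, 0.636, -0.003, 0.0]
contact_force: [-14.3, -22.3, 7.3]
opening: 0.0592
```

Run:
```python
from crop import crop
crop("seat","scene",230,140,200,190,3.15)
```

```text
(no output)
```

View pics/seat.png

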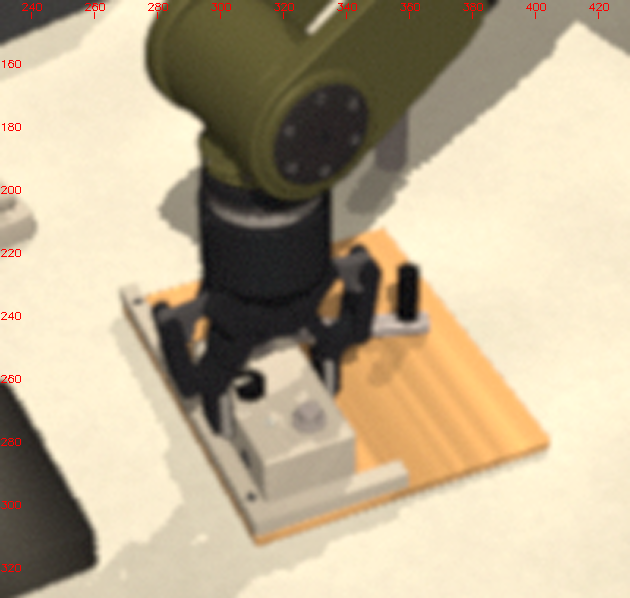

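Call:
carry_out --pt "-1 0 0" --pt "0 0 0" --pt "0 0 0" --pt "0 0 0" --pt "0 0 0" --spin '[0,0,0,0,0]' --grip '[50,62,68,76,76]'

```text
time_s: 11.48
eef_pos: [0.6257, 0.0193, 0.0277]
ee_rot: [0.771, 0.637, 0.0, 0.0]
contact_force: [-0.0, 0.5, 0.4]
opening: 0.0758
```

Call:
carry_out --pt "0 0 0" --pt "0 0 0" --pt "0 0 0" --spin '[0,0,0]' --grip '[76,76,76]'

```text
time_s: 11.73
eef_pos: [0.6255, 0.0192, 0.0276]
ee_rot: [0.771, 0.637, 0.0, 0.0]
contact_force: [-0.3, 0.4, -0.5]
opening: 0.076
```

Call:
carry_out --pt "0 0 -15" --pt "0 0 -30" --pt "0 0 -35" --pt "0 0 -20" --pt "0 0 0" --spin '[0,0,0,0,0]' --grip '[76,76,76,76,76]'

```text
time_s: 12.15
eef_pos: [0.6274, 0.0192, 0.1329]
ee_rot: [0.771, 0.637, 0.003, 0.003]
contact_force: [0.6, -0.5, -0.1]
opening: 0.076
```

Run:
```python
from cell import readout
from h import *
from crop import crop
plan(readout.observe(),[.6,0,.127],-10.96,1)
crop("rel","scene",230,190,200,140,4)
```

```text
t 12.15 pos [0.6274 0.0192 0.1329] yaw -10.93 F [ 0.6 -0.5 -0.1] op 76.0 tilt 0.45
[np.float64(-24.0), np.float64(-23.2), np.float64(5.9)] 0.0005
```

View pics/rel.png

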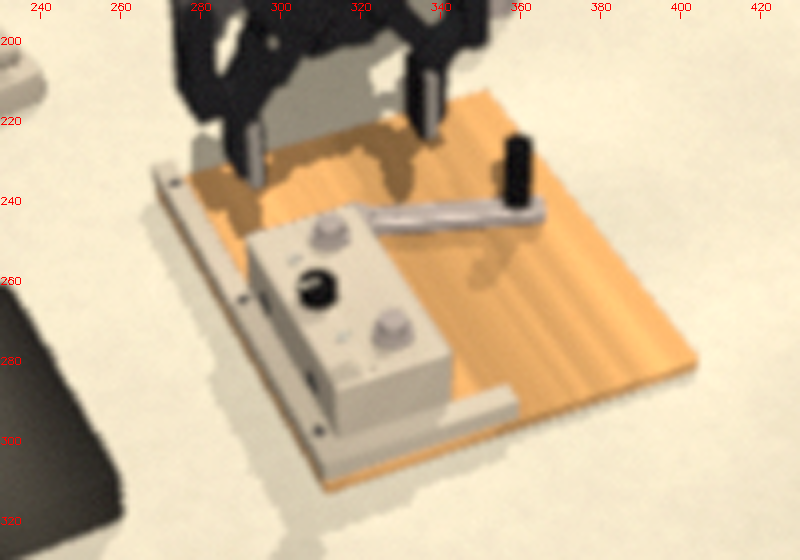

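```bash
cat >> h.py <<'E'
B=[.5575,-.0228,-.1912]
def tcp(th,gap,z):
    p=np.array([.018-.085*np.cos(th),-.035+.085*np.sin(th)])-gap*np.array([np.sin(th),np.cos(th)])
    return place(B,[[*p,z]])[0], np.degrees(-th+B[2])
E
python3 - <<'E'
from cell import readout
from h import *
X,y=tcp(.33,.034,.12); print(X,y)
plan(readout.observe(),X,y,5)
E
```

```text
[ 0.47787747 -0.04774512  0.12      ] -29.862560282218507
t 12.2 pos [0.6264 0.0192 0.1301] yaw -10.94 F [-0.  -0.  -0.2] op 75.8 tilt 0.26
[np.float64(-18.8), np.float64(-26.6), np.float64(2.0)] 0.0661
[np.float64(-20.5), np.float64(-25.3), np.float64(2.0)] 0.0661
[np.float64(-22.1), np.float64(-23.9), np.float64(2.0)] 0.0661
[np.float64(-23.7), np.float64(-22.4), np.float64(2.0)] 0.0661
[np.float64(-25.1), np.float64(-20.8), np.float64(2.0)] 0.0661
```

Call:
carry_out --pt "-19 -27 2" --pt "-20 -25 2" --pt "-22 -24 2" --pt "-24 -22 2" --pt "-25 -21 2" --spin '[0.066,0.066,0.066,0.066,0.066]' --grip '[0,0,0,0,0]'

```text
time_s: 12.62
eef_pos: [0.4749, -0.048, 0.1163]
ee_rot: [0.866, 0.5, -0.001, -0.001]
contact_force: [0.9, -0.6, -0.5]
opening: 0.0151
```

Call:
carry_out --pt "0 0 0" --pt "0 0 0" --pt "0 0 0" --pt "0 0 0" --pt "0 0 0" --spin '[0,0,0,0,0]' --grip '[0,0,0,0,0]'

```text
time_s: 13.03
eef_pos: [0.4775, -0.0474, 0.1173]
ee_rot: [0.865, 0.502, -0.0, -0.0]
contact_force: [0.4, -0.1, 0.5]
opening: -0.0001
```

Run:
```python
from cell import readout
from h import *
from crop import crop
X,y=tcp(.33,.034,.038); print(X,y)
plan(readout.observe(),X,y,5)
crop("t2","top",275,190,140,120,5)
```

```text
[ 0.47787747 -0.04774512  0.038     ] -29.862560282218507
t 13.03 pos [ 0.4775 -0.0474  0.1173] yaw -29.79 F [ 0.4 -0.1  0.5] op -0.1 tilt 0.02
[np.float64(-0.0), np.float64(0.1), np.float64(15.9)] 0.0002
[np.float64(-0.0), np.float64(0.1), np.float64(15.9)] 0.0002
[np.float64(-0.0), np.float64(0.1), np.float64(15.9)] 0.0002
[np.float64(-0.0), np.float64(0.1), np.float64(15.9)] 0.0002
[np.float64(-0.0), np.float64(0.1), np.float64(15.9)] 0.0002
```

View pics/t2.png

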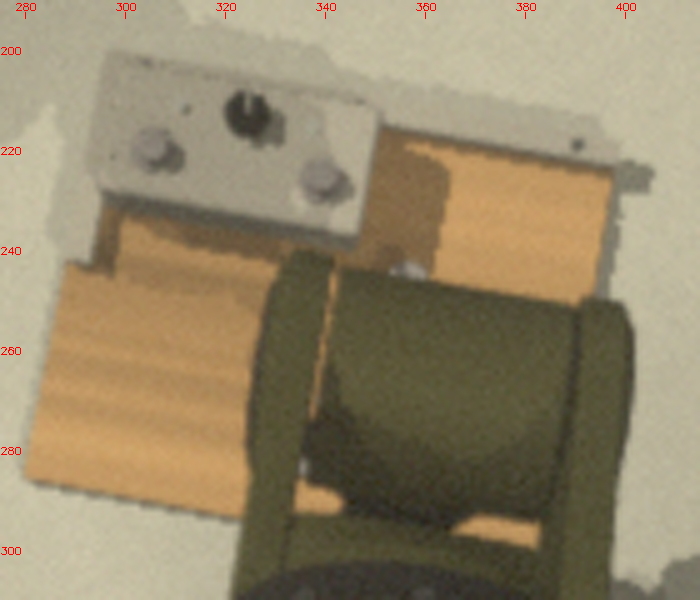

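Run:
```python
from cell import readout
from h import *
s=readout.observe(); print(np.round(s["q"],2))
X=place(B,[[.0,.012,.117]])[0]
plan(s,X,np.degrees(B[2])-90,10)
```

```text
[-0.18  0.28  1.84  0.    1.03  0.34]
t 13.08 pos [ 0.4775 -0.0474  0.1173] yaw -29.8 F [0.5 0.9 0.3] op 0.4 tilt 0.02
[np.float64(7.2), np.float64(5.3), np.float64(0.0)] 0.1242
[np.float64(7.9), np.float64(4.4), np.float64(0.0)] 0.1242
[np.float64(8.3), np.float64(3.4), np.float64(0.0)] 0.1242
[np.float64(8.7), np.float64(2.3), np.float64(0.0)] 0.1242
[np.float64(8.9), np.float64(1.2), np.float64(0.0)] 0.1242
[np.float64(9.0), np.float64(0.1), np.float64(0.0)] 0.1242
[np.float64(8.9), np.float64(-1.0), np.float64(0.0)] 0.1242
[np.float64(8.8), np.float64(-2.1), np.float64(0.0)] 0.1242
[np.float64(8.4), np.float64(-3.2), np.float64(0.0)] 0.1242
[np.float64(8.0), np.float64(-4.2), np.float64(0.0)] 0.1242
```

Call:
carry_out --pt "7 5 0" --pt "8 4 0" --pt "8 3 0" --pt "9 2 0" --pt "9 1 0" --spin '[0.124,0.124,0.124,0.124,0.124]' --grip '[0,0,0,0,0]'

```text
time_s: 13.5
eef_pos: [0.5176, -0.028, 0.1173]
ee_rot: [0.978, 0.211, -0.0, -0.0]
contact_force: [-0.1, 0.3, -0.0]
opening: -0.0002
```

Call:
carry_out --pt "9 0 0" --pt "9 -1 0" --pt "9 -2 0" --pt "8 -3 0" --pt "8 -4 0" --spin '[0.124,0.124,0.124,0.124,0.124]' --grip '[0,0,0,0,0]'

```text
time_s: 13.92
eef_pos: [0.5586, -0.0101, 0.1172]
ee_rot: [0.995, -0.098, -0.0, -0.0]
contact_force: [0.1, -0.1, -0.2]
opening: 0.0
```

Call:
carry_out --pt "0 0 0" --pt "0 0 25" --pt "0 0 30" --pt "0 0 25" --pt "0 0 0" --spin '[0,0,0,0,0]' --grip '[0,0,0,0,0]'

```text
time_s: 14.33
eef_pos: [0.5552, -0.0104, 0.0329]
ee_rot: [0.996, -0.093, -0.004, 0.0]
contact_force: [-0.5, -0.1, -1.8]
opening: -0.0
```

Run:
```python
from cell import readout
from h import *
s=readout.observe()
plan(s,place(B,[[.017,.012,.036]])[0],np.degrees(B[2])-90,1)
```

```text
t 14.33 pos [ 0.5552 -0.0104  0.0329] yaw -100.63 F [-0.5 -0.1 -1.8] op -0.0 tilt 0.44
[np.float64(21.6), np.float64(-0.1), np.float64(-3.1)] 0.0056
```

Call:
carry_out --pt "0 0 -2" --pt "8 0 0" --pt "6 0 0" --pt "0 0 0" --spin '[0,0,0,0]' --grip '[0,0,0,0]'

```text
time_s: 14.67
eef_pos: [0.5738, -0.0136, 0.0414]
ee_rot: [0.996, -0.095, 0.002, -0.0]
contact_force: [0.2, 0.7, -0.7]
opening: -0.0001
```

Call:
carry_out --pt "2 0 0" --pt "0 0 0" --spin '[0,0]' --grip '[0,0]'

```text
time_s: 14.83
eef_pos: [0.5742, -0.0137, 0.0401]
ee_rot: [0.995, -0.095, 0.0, -0.0]
contact_force: [-0.1, 0.1, -0.1]
opening: -0.0001
```

Call:
carry_out --pt "1.5 0 0" --pt "0 0 0" --spin '[0,0]' --grip '[0,0]'

```text
time_s: 15.0
eef_pos: [0.5753, -0.0139, 0.0397]
ee_rot: [0.995, -0.095, 0.0, 0.0]
contact_force: [-0.5, -0.7, -0.9]
opening: 0.0004
```

Call:
carry_out --pt "1.5 0 0" --pt "0 0 0" --spin '[0,0]' --grip '[0,0]'

```text
time_s: 15.17
eef_pos: [0.5763, -0.0141, 0.0395]
ee_rot: [0.995, -0.095, -0.001, -0.0]
contact_force: [-4.6, 0.3, 2.3]
opening: -0.0002
```

Call:
carry_out --pt "1 0 0" --pt "0 0 0" --spin '[0,0]' --grip '[0,0]'

```text
time_s: 15.33
eef_pos: [0.5763, -0.0141, 0.0395]
ee_rot: [0.995, -0.095, -0.002, -0.0]
contact_force: [-12.9, 1.9, 8.3]
opening: 0.0001
```

Call:
carry_out --pt "1 0 0" --pt "0 0 0" --spin '[0,0]' --grip '[0,0]'

```text
time_s: 15.5
eef_pos: [0.5764, -0.0141, 0.0395]
ee_rot: [0.995, -0.095, -0.003, -0.0]
contact_force: [-21.2, 3.0, 14.9]
opening: 0.0002
```

Call:
carry_out --pt "1 0 0" --pt "0 0 0" --spin '[0,0]' --grip '[0,0]'

```text
time_s: 15.67
eef_pos: [0.5764, -0.0142, 0.0395]
ee_rot: [0.995, -0.095, -0.004, -0.0]
contact_force: [-30.7, 4.1, 21.2]
opening: -0.0002
```

Call:
carry_out --pt "-10 0 0" --pt "0 -30 0" --pt "0 -38 0" --pt "0 0 0" --pt "5 0 0" --spin '[0,0,0,0,0]' --grip '[0,0,0,0,0]'

```text
time_s: 16.08
eef_pos: [0.5873, 0.0546, 0.0395]
ee_rot: [0.996, -0.094, -0.0, -0.0]
contact_force: [-0.1, 0.3, 0.4]
opening: 0.0003
```

Call:
carry_out --pt "1.5 0 0" --pt "0 0 0" --spin '[0,0]' --grip '[0,0]'

```text
time_s: 16.25
eef_pos: [0.5892, 0.052, 0.0395]
ee_rot: [0.995, -0.095, -0.0, -0.0]
contact_force: [-0.1, -0.5, -0.2]
opening: 0.0
```

Call:
carry_out --pt "1.5 0 0" --pt "0 0 0" --spin '[0,0]' --grip '[0,0]'

```text
time_s: 16.42
eef_pos: [0.5893, 0.0519, 0.0394]
ee_rot: [0.995, -0.095, -0.002, -0.0]
contact_force: [-12.5, 3.7, 7.7]
opening: -0.0001
```

Call:
carry_out --pt "1 0 0" --pt "0 0 0" --spin '[0,0]' --grip '[0,0]'

```text
time_s: 16.58
eef_pos: [0.5893, 0.0519, 0.0394]
ee_rot: [0.995, -0.095, -0.003, -0.0]
contact_force: [-21.4, 5.2, 13.4]
opening: 0.0001
```

Run:
```python
from cell import readout
from h import *
s=readout.observe()
plan(s,place(B,[[.017,.082,.036]])[0],np.degrees(B[2])-90,1)
```

```text
t 16.58 pos [0.5893 0.0519 0.0394] yaw -100.95 F [-21.4   5.2  13.4] op 0.1 tilt 0.35
[np.float64(-0.1), np.float64(-2.6), np.float64(3.4)] 0.0001
```

Call:
carry_out --pt "-12 0 0" --pt "0 0 -25" --pt "0 0 -30" --pt "0 0 0" --pt "0 0 0" --spin '[0,0,0,0,0]' --grip '[0,0,0,0,0]'

```text
time_s: 17.0
eef_pos: [0.5806, 0.0536, 0.0962]
ee_rot: [0.995, -0.096, 0.002, -0.0]
contact_force: [0.3, -0.4, 0.2]
opening: 0.0002
```

Run:
```python
from cell import readout
from h import *
s=readout.observe()
X,y=tcp(.33,.034,.094); plan(s,X,y,10)
```

```text
t 17.0 pos [0.5806 0.0536 0.0962] yaw -100.97 F [ 0.3 -0.4  0.2] op 0.2 tilt 0.2
[np.float64(-8.2), np.float64(11.9), np.float64(0.2)] -0.1241
[np.float64(-9.6), np.float64(10.8), np.float64(0.2)] -0.1241
[np.float64(-10.8), np.float64(9.5), np.float64(0.2)] -0.1241
[np.float64(-11.9), np.float64(8.1), np.float64(0.2)] -0.1241
[np.float64(-12.8), np.float64(6.6), np.float64(0.2)] -0.1241
[np.float64(-13.6), np.float64(4.9), np.float64(0.2)] -0.1241
[np.float64(-14.1), np.float64(3.2), np.float64(0.2)] -0.1241
[np.float64(-14.4), np.float64(1.5), np.float64(0.2)] -0.1241
[np.float64(-14.4), np.float64(-0.3), np.float64(0.2)] -0.1241
[np.float64(-14.3), np.float64(-2.1), np.float64(0.2)] -0.1241
```

Call:
carry_out --pt "-8 12 0" --pt "-10 11 0" --pt "-11 9 0" --pt "-12 8 0" --pt "-13 7 0" --spin '[-0.124,-0.124,-0.124,-0.124,-0.124]' --grip '[0,0,0,0,0]'

```text
time_s: 17.42
eef_pos: [0.5268, 0.0026, 0.0935]
ee_rot: [0.976, 0.216, -0.001, -0.0]
contact_force: [-0.3, 0.0, -0.3]
opening: -0.0002
```

Call:
carry_out --pt "-14 5 0" --pt "-14 3 0" --pt "-14 1 0" --pt "-14 0 0" --pt "-14 -2 0" --spin '[-0.124,-0.124,-0.124,-0.124,-0.124]' --grip '[0,0,0,0,0]'

```text
time_s: 17.83
eef_pos: [0.4758, -0.0472, 0.0937]
ee_rot: [0.864, 0.503, -0.001, -0.0]
contact_force: [0.1, -0.9, -0.3]
opening: -0.0001
```

Call:
carry_out --pt "0 0 0" --pt "0 0 20" --pt "0 0 25" --pt "0 0 13" --pt "0 0 0" --spin '[0,0,0,0,0]' --grip '[0,0,0,0,0]'

```text
time_s: 18.25
eef_pos: [0.4754, -0.046, 0.0336]
ee_rot: [0.867, 0.499, -0.002, -0.002]
contact_force: [-0.4, 0.0, -0.1]
opening: -0.0001
```

Run:
```python
from cell import readout
from h import *
from crop import crop
s=readout.observe()
X,y=tcp(.33,.019,.038); plan(s,X,y,1)
# arc: from contact th to th+1.24
s=dict(s); 
for k in range(13):
    th=.33+1.24*k/12
    X,y=tcp(th,.019,.038); print(round(th,2),np.round(X,4),round(y,1))
crop("k1","scene",280,180,140,110,5)
```

```text
t 18.25 pos [ 0.4754 -0.046   0.0336] yaw -30.12 F [-0.4  0.  -0.1] op -0.1 tilt 0.29
[np.float64(14.8), np.float64(3.0), np.float64(-4.4)] -0.0044
0.33 [ 0.4853 -0.0347  0.038 ] -29.9
0.43 [ 0.4885 -0.0263  0.038 ] -35.8
0.54 [ 0.4924 -0.0182  0.038 ] -41.7
0.64 [ 0.4972 -0.0106  0.038 ] -47.6
0.74 [ 0.5027 -0.0035  0.038 ] -53.5
0.85 [0.509 0.003 0.038] -59.5
0.95 [0.5158 0.0088 0.038 ] -65.4
1.05 [0.5233 0.0138 0.038 ] -71.3
1.16 [0.5312 0.0181 0.038 ] -77.2
1.26 [0.5395 0.0215 0.038 ] -83.1
1.36 [0.5481 0.0241 0.038 ] -89.1
1.47 [0.557  0.0257 0.038 ] -95.0
1.57 [0.566  0.0265 0.038 ] -100.9
```

View pics/k1.png

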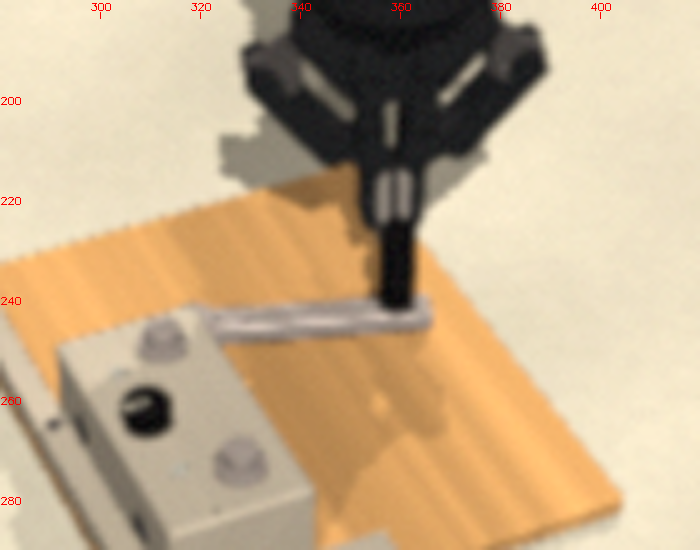

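Call:
carry_out --pt "7 3 -2" --pt "6 0 0" --pt "0 0 0" --spin '[0,0,0]' --grip '[0,0,0]'

```text
time_s: 18.55
eef_pos: [0.4872, -0.0357, 0.0397]
ee_rot: [0.865, 0.501, 0.001, 0.001]
contact_force: [-0.6, 0.2, 0.3]
opening: 0.0
```

Call:
carry_out --pt "8.8 -1.5 0" --pt "8.8 -1.5 0" --pt "8.8 -1.5 0" --pt "8.8 -1.5 0" --pt "0 0 0" --spin '[0.103,0.103,0.103,0.103,0]' --grip '[0,0,0,0,0]'

```text
time_s: 18.97
eef_pos: [0.504, -0.0045, 0.0393]
ee_rot: [0.95, 0.311, 0.001, 0.0]
contact_force: [-0.1, 0.3, -0.2]
opening: -0.0001
```

Run:
```python
from cell import readout
from h import *
from crop import crop
s=readout.observe()
X,y=tcp(.33+.62,.019,.036); plan(s,X,y,2)
crop("k2","scene",280,180,140,110,5)
```

```text
t 18.97 pos [ 0.504  -0.0045  0.0393] yaw -53.71 F [-0.1  0.3 -0.2] op -0.1 tilt 0.09
[np.float64(8.7), np.float64(-1.8), np.float64(1.6)] 0.1019
[np.float64(8.5), np.float64(-2.7), np.float64(1.6)] 0.1019
```

View pics/k2.png

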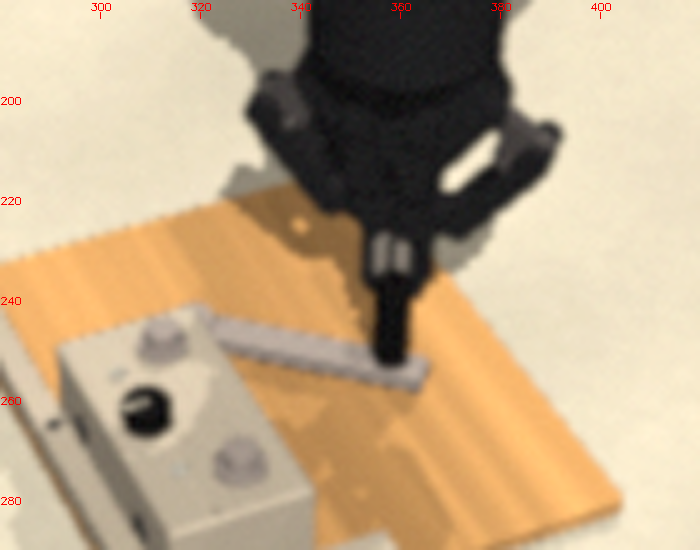

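Keeper is turning with the finger behind the post. Continue on the arc.

Call:
carry_out --pt "8.8 -1.7 0" --pt "8.8 -1.7 0" --pt "8.8 -1.7 0" --pt "8.8 -1.7 0" --pt "0 0 0" --spin '[0.103,0.103,0.103,0.103,0]' --grip '[0,0,0,0,0]'

```text
time_s: 19.43
eef_pos: [0.5317, 0.017, 0.039]
ee_rot: [0.994, 0.112, 0.001, 0.0]
contact_force: [-0.5, -0.1, -0.2]
opening: 0.0
```

Call:
carry_out --pt "8.8 -1.7 0" --pt "8.8 -1.7 0" --pt "0 0 0" --spin '[0.103,0.103,0]' --grip '[0,0,0]'

```text
time_s: 19.68
eef_pos: [0.5481, 0.023, 0.0389]
ee_rot: [1.0, 0.01, 0.0, 0.0]
contact_force: [0.4, -0.1, 0.3]
opening: -0.0001
```

Run:
```python
from cell import readout
from h import *
s=readout.observe()
X,y=tcp(1.571,.019,.039); plan(s,X,y,2)
```

```text
t 19.68 pos [0.5481 0.023  0.0389] yaw -88.81 F [ 0.4 -0.1  0.3] op -0.1 tilt 0.05
[np.float64(9.0), np.float64(-1.6), np.float64(-0.1)] 0.1061
[np.float64(8.8), np.float64(-2.5), np.float64(-0.1)] 0.1061
```

Call:
carry_out --pt "5 -1 0" --pt "5 -1 0" --pt "4 -1 0" --pt "0 0 0" --spin '[0.06,0.06,0.06,0]' --grip '[0,0,0,0]'

```text
time_s: 20.02
eef_pos: [0.5615, 0.0253, 0.0387]
ee_rot: [0.997, -0.078, 0.0, 0.0]
contact_force: [0.4, -0.1, -0.4]
opening: 0.0001
```

Call:
carry_out --pt "2 0 0" --pt "0 0 0" --spin '[0.03,0]' --grip '[0,0]'

```text
time_s: 20.18
eef_pos: [0.5632, 0.0249, 0.0386]
ee_rot: [0.996, -0.092, -0.0, 0.0]
contact_force: [-1.2, 0.0, -0.4]
opening: -0.0001
```

Call:
carry_out --pt "1.5 0 0" --pt "0 0 0" --spin '[0,0]' --grip '[0,0]'

```text
time_s: 20.35
eef_pos: [0.565, 0.0248, 0.0387]
ee_rot: [0.996, -0.093, 0.0, 0.0]
contact_force: [-0.6, -0.8, 0.3]
opening: -0.0001
```

Call:
carry_out --pt "1 0 0" --pt "0 0 0" --spin '[0,0]' --grip '[0,0]'

```text
time_s: 20.52
eef_pos: [0.5657, 0.0248, 0.0385]
ee_rot: [0.996, -0.094, -0.0, 0.0]
contact_force: [-3.4, 0.1, 1.8]
opening: -0.0
```

Call:
carry_out --pt "1 0 0" --pt "0 0 0" --spin '[0,0]' --grip '[0,0]'

```text
time_s: 20.68
eef_pos: [0.5659, 0.0248, 0.0384]
ee_rot: [0.996, -0.094, -0.002, 0.0]
contact_force: [-12.4, 0.5, 6.0]
opening: 0.0001
```

Call:
carry_out --pt "1 0 0" --pt "0 0 0" --pt "0 0 0" --spin '[0,0,0]' --grip '[0,0,0]'

```text
time_s: 20.93
eef_pos: [0.5661, 0.0248, 0.0384]
ee_rot: [0.996, -0.094, -0.003, 0.0]
contact_force: [-18.0, 1.8, 11.6]
opening: 0.0002
```

Hard stop at the expected place. Retreat and look.

Call:
carry_out --pt "-12 0 0" --pt "-15 0 0" --pt "-10 0 -30" --pt "-20 0 -35" --pt "-30 0 -28" --spin '[0,0,0,0,0]' --grip '[0,0,0,0,0]'

```text
time_s: 21.35
eef_pos: [0.483, 0.0408, 0.1333]
ee_rot: [0.996, -0.095, 0.001, -0.0]
contact_force: [1.1, 1.0, 0.9]
opening: -0.0002
```

Call:
carry_out --pt "-35 0 -20" --pt "-35 0 -20" --pt "0 0 0" --pt "0 0 0" --spin '[0,0,0,0]' --grip '[0,0,0,0]'

```text
time_s: 21.68
eef_pos: [0.4138, 0.0544, 0.1732]
ee_rot: [0.996, -0.094, 0.002, -0.0]
contact_force: [-0.3, -1.0, -0.9]
opening: 0.0002
```

Run:
```python
from cell import readout
from crop import crop
print(readout.observe()["eef_pos"])
crop("fin","top",275,190,140,120,5)
```

```text
[0.41382142 0.0544252  0.17319137]
```

View pics/fin.png

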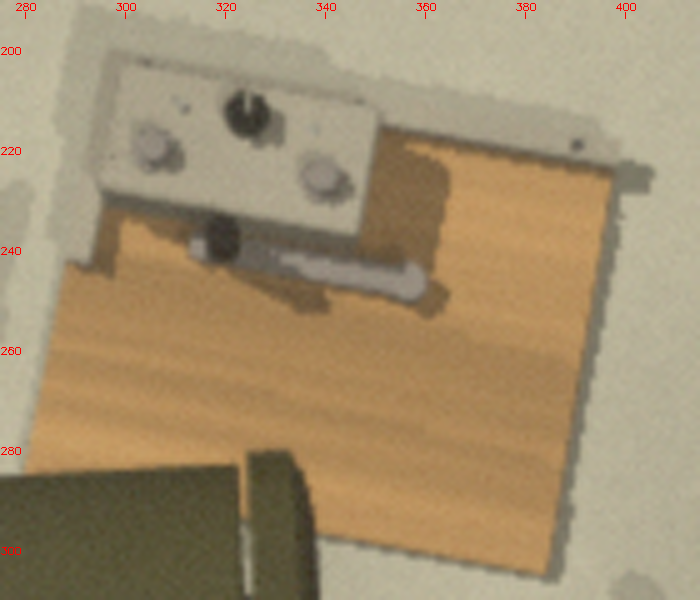

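Run:
```python
from cell import optics
from h import *
c=optics.capture("top")
for b in (B,[.5546,-.0222,-.1912]):
    print(((proj(c,place(b,[[.088,.108,.056],[.088,-.010,.056],[.028,-.010,.056],[.028,.108,.056],[.088,-.12,.01],[-.1,-.12,.01]]))-[275,190])*5).round())
```

```text
[[125.  55.]
 [386. 102.]
 [362. 233.]
 [ 99. 185.]
 [617. 166.]
 [550. 571.]]
[[123.  62.]
 [384. 108.]
 [361. 239.]
 [ 98. 192.]
 [616. 172.]
 [549. 578.]]
```

```bash
python3 -c "
from cell import hand_in
print(hand_in())"
```

```text
the job is handed in; nothing more can be done
None
```

The silver looper pedal is seated upright in the corner of the two rails. The keeper bar was swung to its stop across the front only after that, and I handed the job in at about 22 s of the 67 s allowed. The hand-in gives no verdict, so what follows is my own checks.

- **Seating:** I picked the pedal up, set it on the tray and slid it along the back rail. It stopped hard against the side rail at about 22 N.
- **Squareness:** An early look at the top picture suggested the pedal was turned by about 1 to 2 degrees. I pressed its front near both ends with closed fingers. Both ends were already hard against the rail, and the two contact points gave a yaw of about −0.193 rad. The rail itself measured −0.191 to −0.195 rad, so that first reading was wrong.
- **Keeper:** I pushed the handle post round and met a hard stop within 1 to 2 mm of the expected position, at about 18 N.
- **Final picture:** The top view shows the keeper closed. The pedal's corners are within about 1 to 2 mm of where a flush pedal should appear. The arm was clear of everything.
- **Not measured:** I did not measure the bystanders afterwards. The arm's path stayed clear of them, and no unexpected contact forces appeared.

I viewed 10 pictures, the full budget.

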